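# Knock the popped-up hold-down pin home with the meat pounder

### The job

One of the two snap pins that hold down the chopping board has popped up. Pick up the meat pounder by its handle and, keeping hold of it, knock that pin down with a brisk blow of its face until it snaps home and stays down (use the pounder, not your hand, and do not touch the other pin). Then set the pounder down upright, back in its tray, let go, and leave the crock, bottle and ramekin as they are.

Things in the scene. Friction and masses are not known exactly. Their poses are not given: they have to be found in the camera images.
- board: White plastic chopping board, fixed to the counter, 220 (x) x 300 (y) x 20 mm high. Origin: centre of its underside, on the counter. The two hold-downs stand against its far (+x) long edge, 100 mm either side of its centre line.
- pin_a_top (a point): Centre of the top of pin A, the popped-up one: a steel pin with a flat round cap 26 mm across and 6 mm thick, standing upright out of a fixed steel hold-down block (44 x 50 mm, 30 mm high, with a tongue over the board edge). Popped up, the cap's top is 22 mm above the block (52 mm above the counter); home, it is 4 mm above the block (34 mm above the counter). A and B may be on either side.
- pin_a (a joint): How far pin A is down, in m: 0 popped up (as at the start), 0.018 home. Over-centre spring: it resists with up to about 10 N, springs back up if let go above half-way (0.009) and snaps down and stays once past it. A blow has to move the pin while the pounder travels at more than 40 mm/s; a slow press does not count.
- pin_b_top (a point): Centre of the top of pin B on the other, identical hold-down block; it is home already (cap top 4 mm above the block) and is to be left alone.
- pin_b (a joint): How far pin B is down, in m: about 0.018 (home) at the start.
- pounder_center (a point): Centre of the meat pounder, half-way up. The pounder stands upright, 115 mm high, about 0.6 kg: a solid round steel disc 60 mm across and 18 mm thick at the bottom (its flat underside, 57.5 mm below this point, is the striking face), a thin neck, and on the same upright axis a round wooden handle 26 mm across from 34 to 113 mm above the face. Grip the handle from above, about 25 mm above this point. z points up along the handle.
- tray: Shallow square steel tray fixed to the counter, 170 x 170 mm, 12 mm high, walls and floor 3 mm thick. Origin: centre of its underside. The pounder starts in it; its inner floor is 3 mm above the counter. The tray stands left or right of the board.
- crock_center (a point): Centre of a round steel utensil crock, 100 mm across and 130 mm high (about 180 mm with the black-handled utensils in it), on the counter at the other side of the board from the tray. To be left alone.
- bottle_center (a point): Centre of a green glass bottle, 48 mm across, 140 mm high, standing on the near half of the board. To be left alone.
- ramekin_center (a point): Centre of a white ramekin, 72 mm across, 40 mm high, standing on the near half of the board. To be left alone.
Things that resemble listed ones, but are neither listed nor needed, are in the scene too. Leave any yellow look-alike of the part that bears pounder_center alone.

How it is judged:
By the outcome, as a careful person would: the job done as asked, in the order asked, and still so for the second after the job is handed in, with the robot touching nothing.
It also fails if it takes over 51 s, if anything falls off the work surface, if the arm or the gripper's body presses on something with over 40 N, if the wrist force passes 120 N, or if a joint passes its speed limit or range.

### The arm

A 7-joint arm with a two-finger parallel gripper is mounted at the origin on the work surface. World frame = base frame: x ahead of the robot, y to its left, z up, the work surface at z = 0. Lengths are in m, angles in rad, forces in N, time in s.
With the tool pointing down it reaches from about 0.35 to 0.9 m from the base axis. Payload 8.1 kg.
Tool frame: the origin (TCP) lies at the very end of the fingers, on their centre line; the grasp point (between the pads) lies 19 mm behind it; z points along the fingers, y is the line along which they close (so a half turn about z gives the same grasp; the last joint's range is limited). The gripper opens to 92 mm and grips with 3 to 60 N. Pads are 19 mm wide; open, the fingers measure 130 mm over their backs; the gripper's body (75 mm by 190 mm) begins 47 mm behind the grasp point.
Start: joints at [-1.228, 0.434, 0.025, 1.573, -0.012, 1.134, -0.075], TCP at [0.27, 0.564, 0.227] pointing down, gripper open.
Joint ranges: [-2.62, 2.62], [-0.44, 2.09], [-1.27, 1.32], [0.08, 2.57], [-1.32, 4.46], [0.12, 2], [-2.74, 2.74]. Speed limits (rad/s): [2.22, 2.22, 3.01, 3.01, 3.14, 3.14, 3.14].

### API

Orientations are given as a rotation vector (axis times angle).
In Python, from cell import arm gives the robot as it stands.
- The arm moves only by the tool drive_tool, never from a script. Its argument "targets" is a list of rows, each a list of 7 numbers: the turn, a rotation vector about the world's x, y, z in units of 5 degrees (1.0 is 5 degrees), then the shift along the world's x, y, z in units of 40 mm (1.0 is 40 mm), then the opening, from 0 (shut) to 1 (fully open). In form: [[wx, wy, wz, dx, dy, dz, fingers], ...]. A call has 1 to 5 rows; each row is the pose to reach, as a shift and turn from the pose commanded when the call began; what a row does not reach only later rows make up. A row lasts 1/10 s, in which the tool goes at most 50 mm and 8.59 degrees, less where a joint would pass 70% of its speed; a pose out of reach is approached as far as the arm can. A call with a gripper value outside its range is refused whole. The fingers move at their own pace and stop on an object; "force" is the grip in N (left out, the last holds). Time passes only in rows, so rows that repeat a pose let the fingers close. It gives the time, the measured TCP pose, the force, the opening and the grip force at its end, in the units of the state.
- arm.observe(): the state, without advancing time (a new reading comes with each control period).
- arm.get_image(name): name is "side" or "top" or "wrist"; returns a dict with "pixels" (420x560x3 uint8, red, green, blue), "intrinsics" (3x3 intrinsics, pixels), "k1" (the pictures are not rectified: a ray, as slopes to the right and down, at radius r is drawn at 1 + k1 r^2 times it, then the intrinsics apply), "rvec" (rotation vector, rad) and "tvec" (3), from world to camera coordinates, as OpenCV has them; the wrist camera has in their place "mount" (4x4, takes a point from camera to tool coordinates, whose origin is the TCP and whose axes are the flange's). Camera axes: x right, y down, z forward; pixel columns grow to the right and rows downward; lengths in m; the calibration is good to about 2 mm. A picture is of the moment at which its call begins: read the wrist's pose just before it. There is no depth.
- arm.sign_off(): hands the job in; it is judged then, once.
The state is a dict: "clock": time; "joints": joint angles; "dq": joint speeds; "joint_efforts": joint torques, N m; "position": TCP position; "ee_rot": TCP orientation; "force": force on the tool from outside, world axes, zero at the start; "ft_torque": the same for the moment, N m; "width": opening from 0.0 (shut) to 1.0 (fully open); "gripper_force": force on a finger pad.
Only numpy, scipy, OpenCV 4.12 (cv2) and the standard library are available. Lean on these libraries where they do the work, as an engineer would, in place of code of your own. Each camera call takes 0.05 s, during which the arm holds its last target. There are 200 camera calls.

## Working session

There is one attempt and no reset: what is moved stays moved. The work goes in short steps, Python scripts to look and compute and a tool call to move; the robot and the scene stay as the last step left them, time stands still between calls to the robot, and variables do not carry over. Pictures are saved under pics/ and viewed, at most 10 in all, crops included, and the job is handed in when it is done.

Besides the shell and the picture viewer there is one more tool, called after "Emit:" as name([rows], argument=value, ...), one row to a line, values as JSON. drive_tool: Moves the arm, as the interface text tells. Its arguments: {"type":"object","properties":{"targets":{"type":"array"},"force":{"type":"number"}},"required":["targets"]}

```bash
mkdir -p pics; cat > h.py <<'E'
import numpy as np, cv2, json
from cell import arm
def ray(im,u,v,T=None):
    K=np.array(im["intrinsics"],float); x=(u-K[0,2])/K[0,0]; y=(v-K[1,2])/K[1,1]
    k=im["k1"]; a,b=x,y
    for _ in range(20):
        f=1+k*(a*a+b*b); a,b=x/f,y/f
    d=np.array([a,b,1.])
    R=cv2.Rodrigues(np.array(im["rvec"],float))[0]; t=np.array(im["tvec"],float).ravel()
    return -R.T@t, R.T@d
def onz(im,u,v,z):
    o,d=ray(im,u,v); return o+d*(z-o[2])/d[2]
def proj(im,p):
    R=cv2.Rodrigues(np.array(im["rvec"],float))[0]; c=R@np.array(p,float)+np.array(im["tvec"],float).ravel()
    x,y=c[0]/c[2],c[1]/c[2]; f=1+im["k1"]*(x*x+y*y); K=np.array(im["intrinsics"])
    return np.round([K[0,0]*x*f+K[0,2],K[1,1]*y*f+K[1,2]],1)
def tri(i1,p1,i2,p2):
    o1,d1=ray(i1,*p1); o2,d2=ray(i2,*p2)
    s=np.linalg.lstsq(np.c_[d1,-d2],o2-o1,rcond=None)[0]
    a,b=o1+s[0]*d1,o2+s[1]*d2; return (a+b)/2,np.linalg.norm(a-b)
def snap(n,tag):
    im=arm.get_image(n); cv2.imwrite(f"pics/{tag}.png",np.array(im["pixels"])[:,:,::-1]); return im
E
python3 - <<'E'
from h import *
import pickle
a=snap("top","top0"); b=snap("side","side0"); pickle.dump((a,b),open("i0.pkl","wb"))
s=arm.observe(); print(s)
for i in(a,b): print(ray(i,280,210),i["k1"],i["intrinsics"])
E
```

```text
{'clock': 0.1, 'joints': array([-1.22758718,  0.43512846,  0.02494649,  1.57397932, -0.01158152,
        1.13397511, -0.07512311]), 'dq': array([ 0.00033325, -0.00016637,  0.00155693, -0.00235983,  0.00066741,
        0.0005837 ,  0.0004074 ]), 'joint_efforts': array([ 3.57390163e-03, -6.69125175e+01,  9.87717099e-01, -3.15147972e+01,
       -6.07173331e-02,  3.74528440e-02,  6.85232317e-05]), 'position': array([0.26934212, 0.56350271, 0.22604892]), 'ee_rot': array([-6.94544390e-01, -3.06367966e+00,  2.09649792e-03]), 'force': array([-0.20885744,  0.45436723,  0.52617985]), 'ft_torque': array([-0.00347438,  0.05748767, -0.06070224]), 'gripper_force': 0.0, 'width': 0.9949420511151965}
(array([ 0.41141953, -0.00210774,  1.18379664]), array([ 0.05563771,  0.01551701, -0.99842053])) -0.11837624158733609 [[415.36475161   0.         284.20494072]
 [  0.         415.36475161 206.34567755]
 [  0.           0.           1.        ]]
(array([ 0.30004908, -0.87053525,  0.89664054]), array([ 0.14089367,  0.71129478, -0.6887133 ])) -0.1263711036148807 [[456.89120201   0.         284.5562229 ]
 [  0.         456.89120201 208.06986135]
 [  0.           0.           1.        ]]
```

View pics/top0.png

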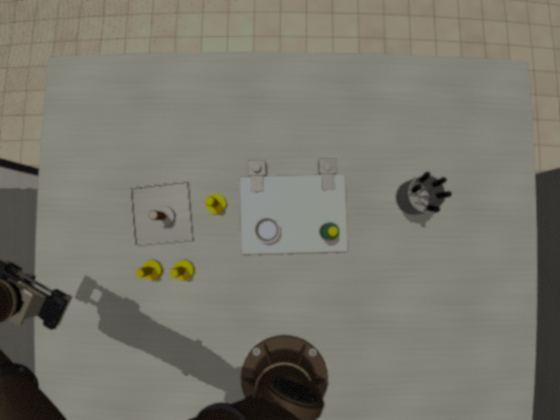

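View pics/side0.png

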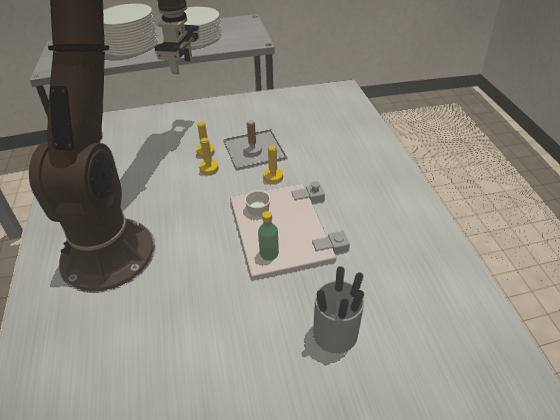

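The top view shows the pounder in the tray, with its handle top near (154,215). The blocks are at (257,167) and (328,166), and the yellow look-alikes at (216,204), (150,270) and (182,271). In the side view the pin at (316,187) looks popped up and the one at (339,238) looks home. I'll enlarge both regions.

```bash
python3 - <<'E'
from h import *
import pickle
a,b=pickle.load(open("i0.pkl","rb"))
A=np.array(a["pixels"])[:,:,::-1];B=np.array(b["pixels"])[:,:,::-1]
r=lambda I,x,y,w,h,k:cv2.resize(I[y:y+h,x:x+w],None,fx=k,fy=k,interpolation=cv2.INTER_CUBIC)
top=r(A,130,150,110,100,4) ; t2=r(A,240,150,100,60,4)
s1=r(B,280,170,75,85,4); s2=r(B,220,110,75,65,4)
c=np.zeros((600,800,3),np.uint8)
for I,x,y in((top,0,0),(s1,460,0),):
    h,w=I.shape[:2]; c[y:y+h,x:x+w]=I
t2=t2[:190]; c[405:595,0:400]=t2; c[345:600,460:760]=s2[:255]
cv2.imwrite("pics/c0.png",c)
E
```

```text
(no output)
```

View pics/c0.png

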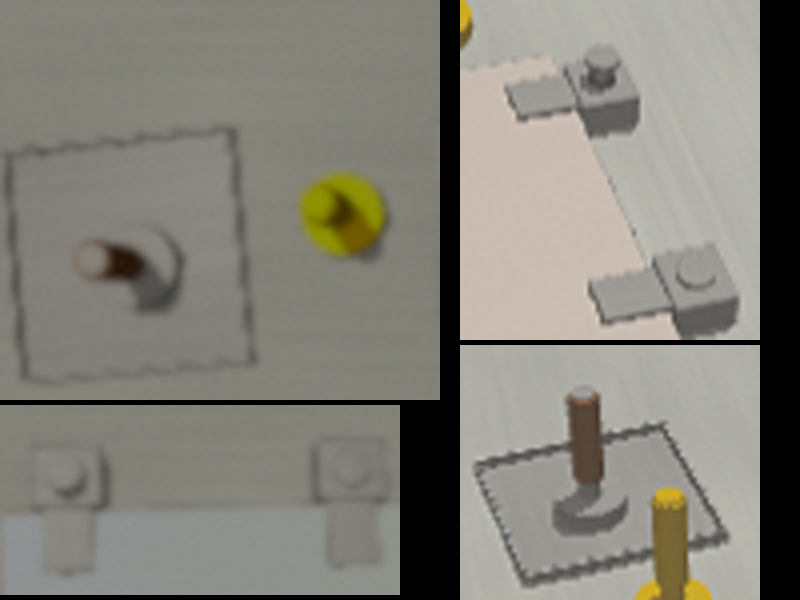

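```bash
python3 - <<'E'
from h import *
import pickle
a,b=pickle.load(open("i0.pkl","rb"))
for n,p,q,z in(("A",(256.2,166),(315.4,183.5),.052),("B",(327.2,165.2),(339,237.3),.034),("P",(153,214.2),(250.2,121.7),.118)):
    print(n,tri(a,p,b,q),onz(a,*p,z),onz(b,*q,z))
print("disc",onz(a,130+141/4,150+266/4,.021))
c=np.mean([onz(a,130+x/4,150+y/4,.012) for x,y in((8,153),(234,128),(254,363),(24,380))],0);print("tray",c)
for n,p in(("rame",(267,230)),("bot",(333,231))):print(n,onz(a,*p,.06 if n=="rame" else .16))
for p in((216,204),(211,206),(150,270),(182,271)):print(onz(a,*p,.1))
s=arm.observe();print(cv2.Rodrigues(s["ee_rot"])[0])
E
```

```text
A (array([0.59418503, 0.08235075, 0.05471578]), np.float64(0.00089324370067405)) [0.5950714  0.08248177 0.052     ] [0.59467456 0.08542784 0.052     ]
B (array([ 0.60260884, -0.11480619,  0.03359061]), np.float64(0.00022263900439149108)) [ 0.60242992 -0.11474374  0.034     ] [ 0.60257985 -0.11516767  0.034     ]
P (array([0.45489038, 0.34452949, 0.12025837]), np.float64(0.002229554191920144)) [0.45609111 0.34512628 0.118     ] [0.45423134 0.3482021  0.118     ]
disc [0.45408075 0.34094835 0.021     ]
tray [0.46176293 0.35273007 0.012     ]
rame [0.41950328 0.04986066 0.06      ]
bot [ 0.41807152 -0.11739919  0.16      ]
[0.48570754 0.18303792 0.1       ]
[0.48029968 0.19615406 0.1       ]
[0.30962084 0.35541272 0.1       ]
[0.30893496 0.26952452 0.1       ]
[[-9.02236299e-01  4.31241751e-01 -4.61970876e-04]
 [ 4.31241980e-01  9.02235422e-01 -1.26388366e-03]
 [-1.28232915e-04 -1.33954295e-03 -9.99999095e-01]]
```

Emit:
drive_tool([
  [0,0,0,1,-1.2,0,1],
  [0,0,0,2,-2.4,0,1],
  [0,0,0,3,-3.5,0,1],
  [0,0,0,4,-4.7,0,1],
  [0,0,0,4.6,-5.5,-0.3,1],
])

```text
clock: 0.6
position: [0.4316, 0.3716, 0.2204]
ee_rot: [0.694, 3.063, 0.002]
force: [1.0, 1.3, 0.3]
width: 1.0
gripper_force: 0.0
```

Emit:
drive_tool([
  [0,0,0,0,0,-0.3,1],
  [0,0,0,0,0,-0.3,1],
  [0,0,0,0,0,-0.3,1],
  [0,0,0,0,0,-0.3,1],
])

```text
clock: 1.0
position: [0.4291, 0.3746, 0.2082]
ee_rot: [-0.69, -3.064, -0.001]
force: [-0.4, 0.6, 0.2]
width: 1.0
gripper_force: 0.0
```

```bash
cat >> h.py <<'E'
def wrist(tag):
    s=arm.observe(); im=snap("wrist",tag)
    T=np.eye(4); T[:3,:3]=cv2.Rodrigues(s["ee_rot"])[0]; T[:3,3]=s["position"]
    C=np.linalg.inv(T@np.array(im["mount"])); im["rvec"]=cv2.Rodrigues(C[:3,:3])[0].ravel(); im["tvec"]=C[:3,3]; return im
E
python3 - <<'E'
from h import *
import pickle
w=wrist("w1"); pickle.dump(w,open("w1.pkl","wb")); print(proj(w,[.455,.344,.118]),proj(w,[.455,.344,.021]),ray(w,280,210))
E
```

```text
[259.8 255.9] [264.1 222.4] (array([0.35868559, 0.40673015, 0.36576723]), array([ 0.25210347, -0.10752021, -0.9618187 ]))
```

View pics/w1.png

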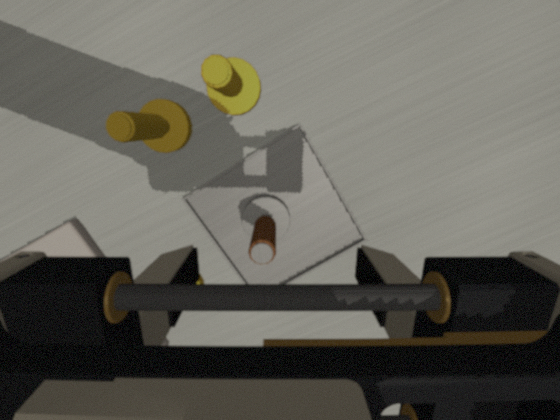

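The wrist view shows the handle top at (262,254) and the disc near (266,218). That is within 3 px of the triangulated prediction.

```bash
python3 - <<'E'
from h import *
import pickle
w=pickle.load(open("w1.pkl","rb")); p=onz(w,262,254,.118); print(p,onz(w,266,219,.021),arm.observe()["position"])
s=arm.observe()["position"];print((np.r_[(p[:2]+[.455,.344])/2,.0665]-s)/.04)
E
```

```text
[0.45416763 0.34662721 0.118     ] [0.45205554 0.34794879 0.021     ] [0.42921109 0.37455055 0.20824154]
[ 0.6343181  -0.73092346 -3.54353862]
```

Emit:
drive_tool([
  [0,0,0,0.63,-0.73,0,1],
  [0,0,0,0.63,-0.73,-0.8,1],
  [0,0,0,0.63,-0.73,-1.6,1],
  [0,0,0,0.63,-0.73,-2.4,1],
  [0,0,0,0.63,-0.73,-3.2,1],
])

```text
clock: 1.55
position: [0.455, 0.3451, 0.0793]
ee_rot: [0.692, 3.064, 0.002]
force: [0.6, 0.1, -0.9]
width: 1.001
gripper_force: 0.0
```

Emit:
drive_tool([
  [0,0,0,0,0,-0.3,1],
  [0,0,0,0,0,-0.3,1],
  [0,0,0,0,0,-0.3,1],
])

```text
clock: 1.85
position: [0.4558, 0.3447, 0.0691]
ee_rot: [0.693, 3.063, 0.002]
force: [0.3, -0.3, -0.1]
width: 1.0
gripper_force: 0.0
```

Emit:
drive_tool([
  [0,0,0,0,0,0,0.15],
  [0,0,0,0,0,0,0.15],
  [0,0,0,0,0,0,0.15],
  [0,0,0,0,0,0,0.15],
  [0,0,0,0,0,0,0.15],
], force=50)

```text
clock: 2.35
position: [0.4554, 0.3438, 0.0681]
ee_rot: [0.695, 3.064, 0.0]
force: [0.3, -0.8, -0.4]
width: 0.612
gripper_force: 0.0
```

Emit:
drive_tool([
  [0,0,0,0,0,0,0.1],
  [0,0,0,0,0,0,0.1],
  [0,0,0,0,0,0,0.1],
  [0,0,0,0,0,0,0.1],
  [0,0,0,0,0,0,0.1],
])

```text
clock: 2.85
position: [0.4556, 0.3445, 0.068]
ee_rot: [0.694, 3.063, 0.002]
force: [0.8, 2.2, -1.0]
width: 0.282
gripper_force: 49.9
```

Emit:
drive_tool([
  [0,0,0,0,0,0.4,0.1],
  [0,0,0,0,0,1.2,0.1],
  [0,0,0,0,0,2,0.1],
  [0,0,0,0,0,2.8,0.1],
  [0,0,0,0,0,3.6,0.1],
])

```text
clock: 3.35
position: [0.4542, 0.3426, 0.2119]
ee_rot: [-0.694, -3.062, 0.005]
force: [1.4, 0.8, -7.3]
width: 0.276
gripper_force: 49.9
```

Emit:
drive_tool([
  [0,0,0,0,0,0.2,0.1],
  [0,0,0,0,0,0.2,0.1],
  [0,0,0,0,0,0.2,0.1],
])

```text
clock: 3.65
position: [0.4543, 0.3429, 0.2178]
ee_rot: [-0.694, -3.062, 0.004]
force: [0.1, 0.4, -7.4]
width: 0.279
gripper_force: 49.9
```

Emit:
drive_tool([
  [0,0,0,0.4,-0.7,0,0.1],
  [0,0,0,0.8,-1.5,0,0.1],
  [0,0,0,1.2,-2.3,0,0.1],
  [0,0,0,1.6,-3.1,0,0.1],
  [0,0,0,2,-3.9,0,0.1],
])

```text
clock: 4.15
position: [0.5346, 0.186, 0.2174]
ee_rot: [-0.694, -3.061, 0.004]
force: [0.2, 0.9, -6.9]
width: 0.277
gripper_force: 49.9
```

Emit:
drive_tool([
  [0,0,0,0.4,-0.7,0,0.1],
  [0,0,0,0.8,-1.5,0,0.1],
  [0,0,0,1.2,-2.2,0,0.1],
  [0,0,0,1.5,-2.6,0,0.1],
  [0,0,0,1.5,-2.6,0,0.1],
])

```text
clock: 4.65
position: [0.5958, 0.0792, 0.2173]
ee_rot: [-0.703, -3.06, 0.006]
force: [-0.2, -0.6, -6.0]
width: 0.279
gripper_force: 49.9
```

```bash
python3 - <<'E'
from h import *
w=wrist("w2"); print(arm.observe()["position"],proj(w,[.5945,.083,.052]))
b=snap("side","s2")
I=np.array(b["pixels"])[90:240,220:380,::-1]; W=np.array(w["pixels"])[:,:,::-1]
c=np.zeros((600,800,3),np.uint8); c[:300,:400]=cv2.resize(W,(400,300)); c[:450,400:]=cv2.resize(I,(480,450))[:,:400]
cv2.imwrite("pics/c2.png",c)
E
```

```text
[0.5947699  0.08159377 0.21733214] [281.1 195. ]
```

View pics/c2.png

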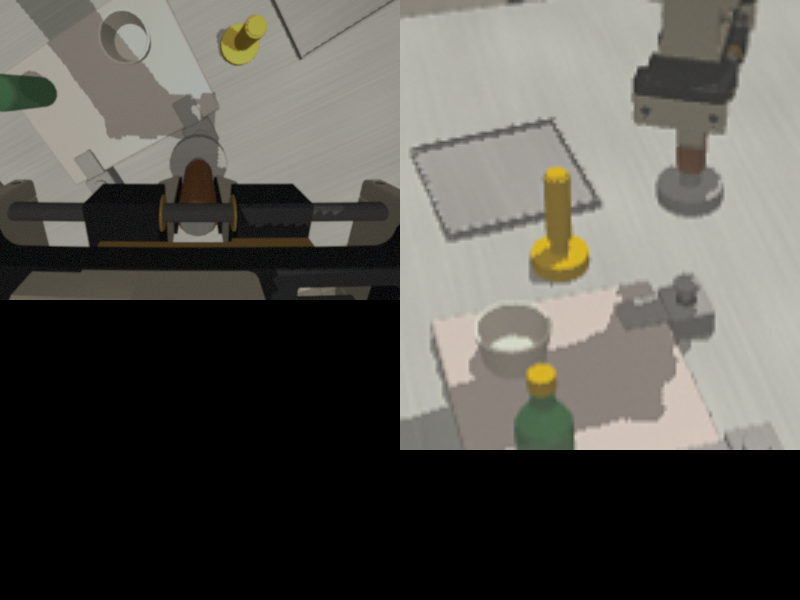

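The pounder hangs upright over the popped pin, with its disc at crop (690,188) above the pin at (685,287). Next I descend to just above it.

Emit:
drive_tool([
  [0,0,0,0,0,-0.6,0.1],
  [0,0,0,0,0,-1.2,0.1],
  [0,0,0,0,0,-1.7,0.1],
  [0,0,0,0,0,-1.7,0.1],
  [0,0,0,0,0,-1.7,0.1],
])

```text
clock: 5.25
position: [0.5946, 0.0847, 0.1515]
ee_rot: [-0.692, -3.063, 0.001]
force: [0.9, 0.2, -6.3]
width: 0.278
gripper_force: 49.9
```

Emit:
drive_tool([
  [0,0,0,0,0,-0.3,0.1],
  [0,0,0,0,0,-0.8,0.1],
  [0,0,0,0,0,-1.3,0.1],
  [0,0,0,0,0,-1.3,0.1],
])

```text
clock: 5.65
position: [0.5957, 0.0845, 0.0992]
ee_rot: [0.694, 3.064, 0.001]
force: [0.5, -0.0, -6.5]
width: 0.271
gripper_force: 50.0
```

Emit:
drive_tool([
  [0,0,0,0,0,0.5,0.1],
  [0,0,0,0,0,1.5,0.1],
  [0,0,0,0,0,2.5,0.1],
  [0,0,0,0,0,2.9,0.1],
  [0,0,0,0,0,2.9,0.1],
])

```text
clock: 6.15
position: [0.5972, 0.084, 0.2196]
ee_rot: [0.694, 3.058, 0.005]
force: [0.5, -0.1, -7.0]
width: 0.281
gripper_force: 50.0
```

```bash
python3 - <<'E'
from h import *
print(arm.observe()["position"])
b=snap("side","s3")
I=np.array(b["pixels"])[90:240,220:380,::-1]
cv2.imwrite("pics/c3.png",cv2.resize(I,(640,600),interpolation=cv2.INTER_CUBIC))
E
```

```text
[0.59719408 0.08404057 0.2195677 ]
```

View pics/c3.png

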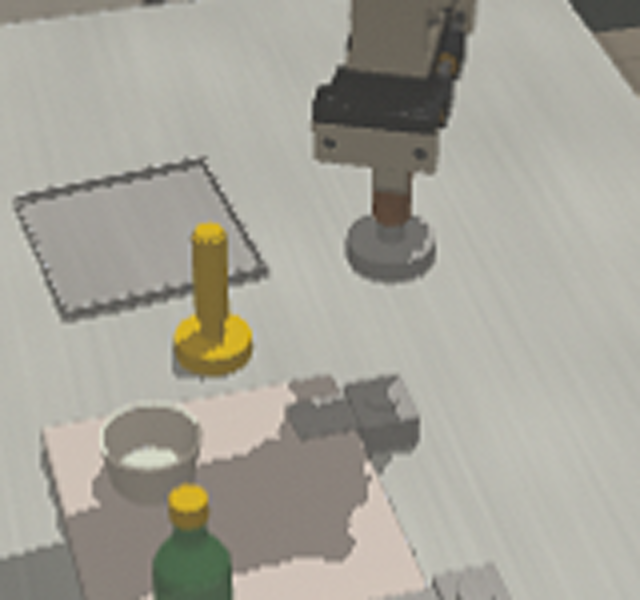

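The pin no longer stands out of the block at (385,405), so it is down. I'm carrying the pounder back to the tray.

Emit:
drive_tool([
  [0,0,0,-0.4,0.7,0,0.1],
  [0,0,0,-0.8,1.5,0,0.1],
  [0,0,0,-1.2,2.3,0,0.1],
  [0,0,0,-1.6,3.1,0,0.1],
  [0,0,0,-2,3.9,0,0.1],
])

```text
clock: 6.7
position: [0.5135, 0.2404, 0.214]
ee_rot: [-0.694, -3.062, 0.003]
force: [0.4, 0.6, -7.3]
width: 0.277
gripper_force: 50.0
```

Emit:
drive_tool([
  [0,0,0,-0.4,0.7,0,0.1],
  [0,0,0,-0.8,1.5,0,0.1],
  [0,0,0,-1.2,2.2,0,0.1],
  [0,0,0,-1.5,2.6,0,0.1],
  [0,0,0,-1.5,2.6,0,0.1],
])

```text
clock: 7.2
position: [0.4515, 0.3469, 0.2139]
ee_rot: [-0.685, -3.062, 0.002]
force: [0.1, -0.1, -6.9]
width: 0.273
gripper_force: 50.0
```

```bash
python3 - <<'E'
from h import *
b=snap("side","s4"); s=arm.observe();print(s["position"],s["ee_rot"])
I=np.array(b["pixels"])[90:240,220:380,::-1]
cv2.imwrite("pics/c4.png",cv2.resize(I,(640,600),interpolation=cv2.INTER_CUBIC))
E
```

```text
[0.45314784 0.3447739  0.21402442] [-0.68860504 -3.06274046  0.0034315 ]
```

View pics/c4.png

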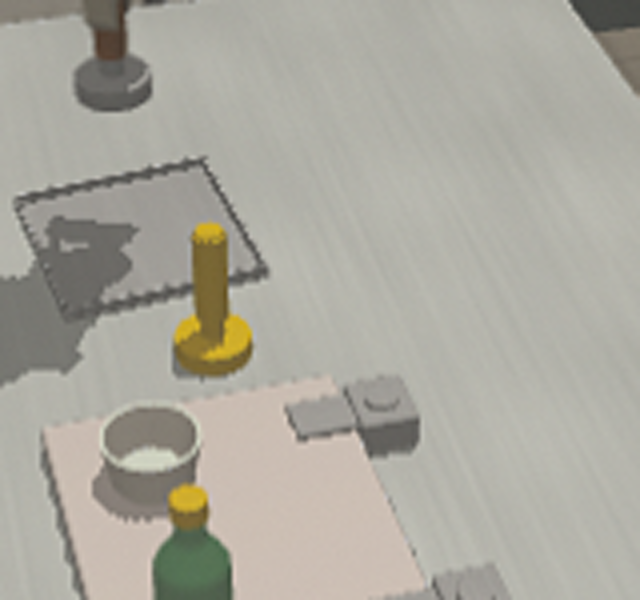

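Pin A's cap now lies flat at (380,397), so it is home. I'm lowering the pounder into the tray.

Emit:
drive_tool([
  [0,0,0,0,0,-0.8,0.1],
  [0,0,0,0,0,-1.7,0.1],
  [0,0,0,0,0,-2.6,0.1],
  [0,0,0,0,0,-3.2,0.1],
  [0,0,0,0,0,-3.3,0.1],
])

```text
clock: 7.75
position: [0.4537, 0.3406, 0.0801]
ee_rot: [-0.696, -3.06, 0.01]
force: [-0.2, -1.9, -7.5]
width: 0.277
gripper_force: 50.0
```

Emit:
drive_tool([
  [0,0,0,0,0,-0.1,0.1],
  [0,0,0,0,0,-0.2,0.1],
  [0,0,0,0,0,-0.25,0.1],
  [0,0,0,0,0,-0.3,0.1],
  [0,0,0,0,0,-0.3,0.1],
])

```text
clock: 8.25
position: [0.4555, 0.344, 0.0723]
ee_rot: [0.694, 3.063, 0.001]
force: [-0.5, -0.0, -7.1]
width: 0.275
gripper_force: 50.0
```

Still fully hanging (−7 N), about 4 mm to go; I'll creep down.

Emit:
drive_tool([
  [0,0,0,0,0,-0.03,0.1],
  [0,0,0,0,0,-0.05,0.1],
  [0,0,0,0,0,-0.07,0.1],
  [0,0,0,0,0,-0.08,0.1],
  [0,0,0,0,0,-0.08,0.1],
])

```text
clock: 8.75
position: [0.4553, 0.3438, 0.0686]
ee_rot: [-0.695, -3.064, 0.0]
force: [0.2, -0.5, -6.4]
width: 0.274
gripper_force: 50.0
```

Emit:
drive_tool([
  [0,0,0,0,0,-0.01,0.1],
  [0,0,0,0,0,-0.02,0.1],
  [0,0,0,0,0,-0.03,0.1],
  [0,0,0,0,0,-0.03,0.1],
])

```text
clock: 9.15
position: [0.4553, 0.3437, 0.0674]
ee_rot: [-0.695, -3.064, 0.0]
force: [-0.0, -0.4, -5.9]
width: 0.278
gripper_force: 50.0
```

Emit:
drive_tool([
  [0,0,0,0,0,-0.01,0.1],
  [0,0,0,0,0,-0.02,0.1],
  [0,0,0,0,0,-0.03,0.1],
  [0,0,0,0,0,-0.03,0.1],
])

```text
clock: 9.55
position: [0.4557, 0.3438, 0.0671]
ee_rot: [0.695, 3.063, 0.001]
force: [-1.0, -2.6, 5.1]
width: 0.275
gripper_force: 50.0
```

Contact: the force rose from −6 to +5 N. Releasing now.

Emit:
drive_tool([
  [0,0,0,0,0,0.01,0.4],
  [0,0,0,0,0,0.01,0.6],
  [0,0,0,0,0,0.01,1],
  [0,0,0,0,0,0.01,1],
  [0,0,0,0,0,0.01,1],
])

```text
clock: 10.05
position: [0.4554, 0.3439, 0.0667]
ee_rot: [0.694, 3.064, 0.0]
force: [-0.8, 0.1, -0.4]
width: 0.662
gripper_force: 0.0
```

Emit:
drive_tool([
  [0,0,0,0,0,0,1],
  [0,0,0,0,0,0,1],
  [0,0,0,0,0,0,1],
  [0,0,0,0,0,0,1],
  [0,0,0,0,0,0.2,1],
])

```text
clock: 10.55
position: [0.4547, 0.3434, 0.0741]
ee_rot: [-0.694, -3.063, 0.002]
force: [0.1, 0.3, 0.3]
width: 0.997
gripper_force: 0.0
```

Emit:
drive_tool([
  [0,0,0,0,0,0.7,1],
  [0,0,0,0,0,1.5,1],
  [0,0,0,0,0,2.3,1],
  [0,0,0,0,0,3.1,1],
  [0,0,0,0,0,3.8,1],
])

```text
clock: 11.05
position: [0.4554, 0.3438, 0.2292]
ee_rot: [0.695, 3.063, 0.002]
force: [-0.0, -0.1, 0.1]
width: 1.004
gripper_force: 0.0
```

Emit:
drive_tool([
  [0,0,0,-0.6,1,0,1],
  [0,0,0,-1,1.8,0,1],
  [0,0,0,-1.5,2.6,0,1],
  [0,0,0,-1.5,2.6,0,1],
])

```text
clock: 11.45
position: [0.3906, 0.4532, 0.2272]
ee_rot: [-0.682, -3.064, -0.004]
force: [-0.4, -0.3, -0.5]
width: 0.998
gripper_force: 0.0
```

```bash
python3 - <<'E'
from h import *
b=snap("side","s5"); snap("top","t5")
I=np.array(b["pixels"])[90:290,180:440,::-1]
cv2.imwrite("pics/c5.png",cv2.resize(I,(780,600),interpolation=cv2.INTER_CUBIC))
E
```

```text
(no output)
```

View pics/c5.png

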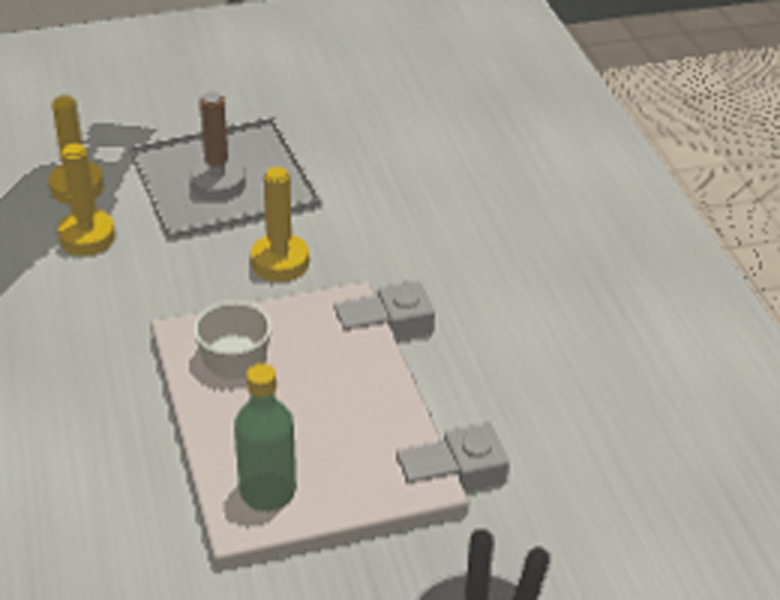

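The pounder stands upright in its tray (215,150). Both pins are home (405,295 and 477,440), and the rest of the scene looks undisturbed.

```bash
python3 -c "
from cell import arm
print(arm.sign_off())"
```

```text
the job is handed in; nothing more can be done
None
```

Pin A was knocked home with one brisk blow of the pounder and stayed down, the pounder is back upright in its tray and released, and the job is handed in at about 11.5 s on the robot clock; the last picture shows nothing else disturbed.

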